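# Lock the pulley shaft and find the socket that fits its nut

### The arm

A 6-joint arm with a two-finger parallel gripper is mounted at the origin on a cart in front of the work surface, level with it; the furniture and walls round the work are solid. World frame = base frame: x ahead of the robot, y to its left, z up, the work surface at z = 0. Lengths are in m, angles in rad, forces in N, time in s.
With the tool pointing down it reaches from about 0.2 to 0.875 m from the base axis. Payload 3.4 kg.
Tool frame: the origin (TCP) lies midway between the tips of the shut fingers; the grasp point (between the pads) lies 19 mm behind it; z points along the fingers, y is the direction in which the jaws open and shut (so a half turn about z gives the same grasp; the last joint's range is limited). The gripper opens to 94 mm and grips with 3 to 60 N. Pads are 16 mm wide; open, the fingers measure 119 mm over their backs; the gripper's body (75 mm by 177 mm) begins 78 mm behind the grasp point.
Start: joints at [-1.447, 0.276, 1.505, -0, 1.361, -0.121], TCP at [0.139, -0.558, 0.205] pointing down, gripper open.
Joint ranges: [-2.89, 2.89], [-0.75, 2.08], [0.22, 2.7], [-1.18, 4.32], [0.11, 2.71], [-2.7, 2.7]. Speed limits (rad/s): [2.57, 2.57, 3.14, 3.14, 3.14, 3.14].

### API

Orientations are given as a 3x3 rotation matrix whose columns are the frame's x, y, z axes.
In Python, from plant import r, viewer, nets gives the robot as it stands.
- The arm moves only by the tool carry_out, never from a script. Its argument "increments" is a list of rows, each a list of 3 entries, a list of its own where there are three numbers: the shift along the world's x, y, z in units of 1 m (1.0 is 1 m), then the turn, a rotation vector about the world's x, y, z in units of 0.5 rad (1.0 is 0.5 rad), then the finger opening in mm, from 0 to 94. A call has exactly 8 rows; each row shifts and turns the pose as measured when the row begins; what a row does not reach is not made up. A row lasts 1/12 s, in which the tool goes at most 41.7 mm and 7.16 degrees, less where a joint would pass 70% of its speed; a pose out of reach is approached as far as the arm can. A call with a number of a shift or a turn outside -1 to 1 is refused whole. A call with a gripper value outside its range is refused whole. The fingers move at their own pace and stop on an object; "grip_force" is the grip in N (left out, the last holds). Time passes only in rows, so rows that do not move let the fingers close, or fill a call up. It gives the time, the measured TCP pose, the force and the opening at its end, in the units of the state.
- r.state(): the state, without advancing time (a new reading comes with each control period).
- viewer.grab_frame(name): name is "scene" or "top" or "wrist"; returns (picture, depth): 480x640x3 uint8, red, green, blue; 480x640 float32, m along the optical axis (not along the pixel's ray), 0 where there is no reading.
- viewer.get_calibration(name): a dict with "K" (3x3 intrinsics, pixels), "rvec" (rotation vector, rad) and "tvec" (3), from world to camera coordinates, as OpenCV has them. Camera axes: x right, y down, z forward; pixel columns grow to the right and rows downward; lengths in m; the calibration is good to about 2 mm. A picture is of the moment at which its call begins: read the wrist's pose just before it. get_calibration takes no time and is no camera call; for the wrist camera it gives the pose at the moment of the call.
- r.close_job(): hands the job in, once; it reports no verdict.
Trained networks look in the newest picture that a camera, given by its name, has taken for a name from the list of things; names that differ only in an ending like _2 or _b are one class to them, and where a whole thing is asked for, a point or a joint stands for the part that bears it (a point fixed in the world has none). Each returns a list of dicts, best first, with "conf" (0 to 1); they miss things now and then, are a little off and sometimes report something else, mostly with a low value. They report only what shows in the picture. A call takes as long as a camera call. They do not tell look-alikes from the thing itself.
- nets.recognise(name, camera): "extent" ([left, top, right, bottom] in pixels, round what is visible of it).
- nets.spot_point(name, camera): "centre" ([column, row] in pixels: a listed point, or the origin of a listed thing).
The state is a dict: "t": time; "joints": joint angles; "dq": joint speeds; "tau": joint torques, N m; "tool_pos": TCP position; "ee_rot": TCP orientation; "force": force on the tool from outside, world axes, zero at the start; "ft_torque": the same for the moment, N m; "finger_gap": finger opening in m.
Only numpy, scipy, OpenCV 4.12 (cv2) and the standard library are available. Lean on these libraries where they do the work, as an engineer would, in place of code of your own. Each camera call takes 0.05 s, during which the arm holds its last target. There are 200 camera calls.

### The job

The pulley nut on the green belt-drive unit has to come off and nobody knows its size. First turn the red shaft-lock knob clockwise until it clicks over to its stop, so that the shaft cannot turn; then try the sockets from the tray on the nut, standing each one that will not go on, or slips round on the nut, upright in the tray again. Finish still holding the socket that fits, pushed fully down over the nut and upright (do not let go of it), with the other two standing in the tray and the other things on the bench left alone.

Things in the scene. Friction and masses are not known exactly. Their poses are not given: they have to be found in the camera images.
- drive_unit: Green cast belt-drive unit, fixed to the bench: foot plate 150 x 250 x 12 mm (from y = -155 to +95 mm), round bearing housing, upright shaft through its origin with a dark V-belt pulley (radius 52 mm, top 104 mm above the bench). Origin: on the shaft axis at bench level; z up; the lock knob stands 112 mm away towards its -y. Highest point: end of the shaft's thread, 139 mm above the bench.
- lock_knob (a joint): Shaft lock, rad: 0 = open (as it starts), 1.3 = locked, at its stop; grows clockwise seen from above. A sprung over-centre detent pushes back with about 0.1 N m until the click at 0.65; past that it snaps on to 1.3 and stays. It slides a pin into the lobed ring under the pulley, which may turn the shaft by up to 8 degrees; locked, the shaft has 3 degrees of play either way. Open, it turns freely.
- lock_knob_grip (a point): Middle of the knob's red upright bar, on the knob axis, 106 mm above the bench. The bar is 48 mm long along this point's x axis and 14 mm thick along its y axis; it reaches from 86 mm to 117 mm above the bench, standing on a disc 42 mm across. The point's axes turn with the knob.
- nut (a point): Brass-coloured hex nut on top of the pulley, fixed to the shaft and turning with it; 18 mm high, the top 4 mm of it tapering in by 2.5 mm a side; the thread (15 mm across) stands 8 mm out of it. It is unmarked: its size over flats is 24, 30 or 36 mm. This point lies on the shaft axis at the nut's underside (top of the washer), 113 mm above the bench; z up; this point's x axis points at a corner of the hexagon.
- socket_24: Steel 24 mm socket, loose, 62 mm high, standing with its hexagonal mouth down and square drive hole up. Outside 36 mm across up to 30 mm of its height, 32 mm across above 34 mm (grip it there). Bore 30 mm deep, 25.6 mm over flats: a nut of its size goes in with 0.8 mm of play each side and about 8 degrees of turn either way. Origin: middle of its mouth, underside; z up; x axis points at a corner of its bore. Fully down on the nut its origin lies at point nut. 0.18 kg.
- socket_30: Steel 30 mm socket, like socket_24 but 43 mm across (37 mm above 34 mm of its height), bore 31.6 mm over flats. 0.25 kg. On a smaller nut it goes down but slips round, on a bigger one it stays standing on top. With the shaft locked, a socket that fits stops turning within 20 degrees and resists with 0.15 N m or more (or until the fingers slip on it); one too big resists with under 0.05 N m.
- socket_36: Steel 36 mm socket, like socket_24 but 50 mm across (44 mm above 34 mm of its height), bore 37.6 mm over flats. 0.33 kg.
- socket_tray: Grey shallow tray with black rubber floor, fixed; 240 mm (its x) by 110 mm (its y), rim 16 mm high. Origin: centre of its underside; the rubber floor is 5 mm above it. The sockets stand in a row along its x axis about 75 mm apart, in any order.
- oil_bottle: White bottle, 45 mm across, 108 mm tall, loose, standing; leave alone. Origin: centre of its underside.
- bearing: Ball bearing ring, 47 mm across, 14 mm high, loose, lying flat; leave alone. Origin: centre of its underside.
- compound_tub: Blue and white tub, 90 mm across, 79 mm tall, loose; leave alone. Origin: centre of its underside.
Things that resemble listed ones, but are neither listed nor needed, are in the scene too. What is shaped like the socket_30 but blue is not meant. Leave any yellow look-alike of the socket_24 alone.

How it is judged:
By the outcome, as a careful person would: the job done as asked, in the order asked, and still so for the second after the job is handed in, while the arm keeps its last pose, push and grip.
It also fails if it takes over 72 s, if anything falls off the work surface, if the arm or the gripper's body presses on something with over 40 N, if the wrist force passes 120 N, or if a joint passes its speed limit or range.

## Working session

There is one attempt and no reset: what is moved stays moved. The work goes in short steps, Python scripts to look and compute and a tool call to move; the robot and the scene stay as the last step left them, time stands still between calls to the robot, and variables do not carry over. Pictures are saved under pics/ and viewed, about 8 in all and at most 12, crops included, and the job is handed in when it is done.

Besides the shell and the picture viewer there is one more tool, called after ">>>" as name(argument=value, ...), one argument or row to a line, values as JSON. carry_out: Moves the arm, as the interface text tells. Its arguments: {"type":"object","properties":{"increments":{"type":"array","items":{"type":"array"}},"grip_force":{"type":"number"}},"required":["increments"]}

```bash
ls; mkdir -p pics; cat > h.py <<'E'
import numpy as np, cv2
from plant import r, viewer, nets
def calib(c):
    k=viewer.get_calibration(c); R=cv2.Rodrigues(np.array(k["rvec"],float))[0]
    return np.array(k["K"],float),R,np.array(k["tvec"],float).ravel()
def atz(c,uv,z,cal=None):
    K,R,t=cal or calib(c); d=R.T@np.linalg.inv(K)@np.array([uv[0],uv[1],1.]); o=-R.T@t
    return o+d*(z-o[2])/d[2]
def cloud(c,D,cal=None):
    K,R,t=cal or calib(c); v,u=np.mgrid[0:480,0:640]
    P=np.stack([(u-K[0,2])/K[0,0]*D,(v-K[1,2])/K[1,1]*D,D],-1)
    return (P-t)@R
def proj(c,p,cal=None):
    K,R,t=cal or calib(c); q=K@(R@np.array(p,float)+t); return q[:2]/q[2]
E
cat > a.py <<'E'
from h import *
np.set_printoptions(precision=4,suppress=True)
for c in ["top","scene"]:
    im,D=viewer.grab_frame(c); np.savez(f"{c}.npz",im=im,D=D)
    cv2.imwrite(f"pics/{c}0.png",im[:,:,::-1])
    K,R,t=calib(c); print(c,"cam",-R.T@t, "axis",R[2])
    for n,z in [("drive_unit",0),("lock_knob_grip",.106),("nut",.113),("socket_24",0.005),("socket_30",.005),("socket_36",.005),("socket_tray",0),("oil_bottle",0),("bearing",0),("compound_tub",0)]:
        for o in nets.spot_point(n,c)[:3]: print(n,round(o["conf"],2),np.round(o["centre"]),atz(c,o["centre"],z)[:2])
print(r.state())
E
python3 a.py
```

```text
pics
top cam [-0.3935  0.4927  1.4915] axis [ 0.5235 -0.228  -0.821 ]
drive_unit 0.83 [386. 239.] [ 0.4501 -0.0849]
lock_knob_grip 0.47 [412. 205.] [ 0.4741 -0.1719]
socket_24 0.79 [298. 320.] [0.2955 0.2726]
socket_24 0.68 [298. 264.] [0.4698 0.203 ]
socket_24 0.68 [255. 310.] [0.3723 0.3732]
socket_30 0.79 [298. 320.] [0.2955 0.2726]
socket_30 0.68 [298. 264.] [0.4698 0.203 ]
socket_30 0.68 [255. 310.] [0.3723 0.3732]
socket_36 0.79 [298. 320.] [0.2955 0.2726]
socket_36 0.68 [298. 264.] [0.4698 0.203 ]
socket_36 0.68 [255. 310.] [0.3723 0.3732]
socket_tray 0.56 [296. 268.] [0.4629 0.2143]
oil_bottle 0.55 [394. 171.] [ 0.6906 -0.2336]
bearing 0.64 [315. 225.] [0.5873 0.1001]
bearing 0.49 [411. 201.] [ 0.5543 -0.227 ]
compound_tub 0.7 [208. 284.] [0.509 0.475]
scene cam [-0.2973  0.6654  0.8214] axis [ 0.6575 -0.4462 -0.6071]
drive_unit 0.69 [397. 250.] [ 0.4559 -0.0793]
lock_knob_grip 0.59 [423. 199.] [ 0.4856 -0.1767]
socket_24 0.92 [357. 323.] [0.301  0.1625]
socket_24 0.9 [314. 345.] [0.2991 0.2735]
socket_24 0.73 [283. 267.] [0.55   0.2023]
socket_30 0.92 [357. 323.] [0.301  0.1
[... 269 characters left out ...]
ttle 0.58 [383. 194.] [ 0.6822 -0.2178]
bearing 0.66 [310. 246.] [0.5877 0.0994]
compound_tub 0.66 [186. 315.] [0.5285 0.461 ]
compound_tub 0.43 [399. 213.] [ 0.5832 -0.1932]
{'t': 1.1, 'joints': array([-1.447 ,  0.2759,  1.5049, -0.    ,  1.3607, -0.121 ]), 'dq': array([-0.0016,  0.0017, -0.0003, -0.0002, -0.0002,  0.0009]), 'tau': array([  0.0014, -40.4468, -23.75  ,   0.0704,   0.025 ,  -0.    ]), 'tool_pos': array([ 0.1393, -0.5579,  0.2055]), 'ee_rot': array([[ 0.9702,  0.2423,  0.    ],
       [ 0.2423, -0.9702, -0.0001],
       [-0.    ,  0.0001, -1.    ]]), 'force': array([ 0.0594, -0.3624, -0.3445]), 'ft_torque': array([-0.0132, -0.0316,  0.035 ]), 'finger_gap': 0.09414916578120983}
```

```bash
python3 - <<'E'
import cv2
a=cv2.imread("pics/scene0.png")[150:400,150:480]; cv2.imwrite("pics/s1.png",cv2.resize(a,None,fx=2.4,fy=2.4,interpolation=3))
a=cv2.imread("pics/top0.png")[130:370,150:470]; cv2.imwrite("pics/t1.png",cv2.resize(a,None,fx=2.4,fy=2.4,interpolation=3))
E
```

```text
(no output)
```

View pics/s1.png

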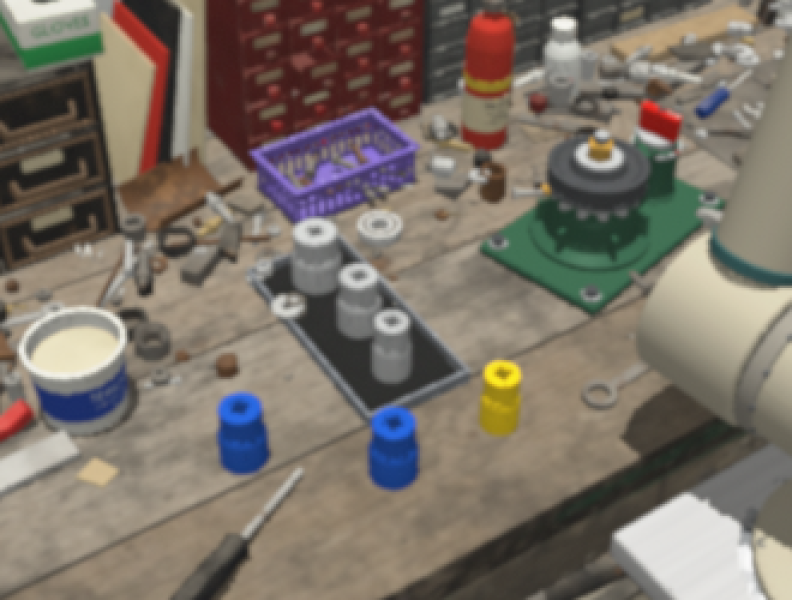

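View pics/t1.png

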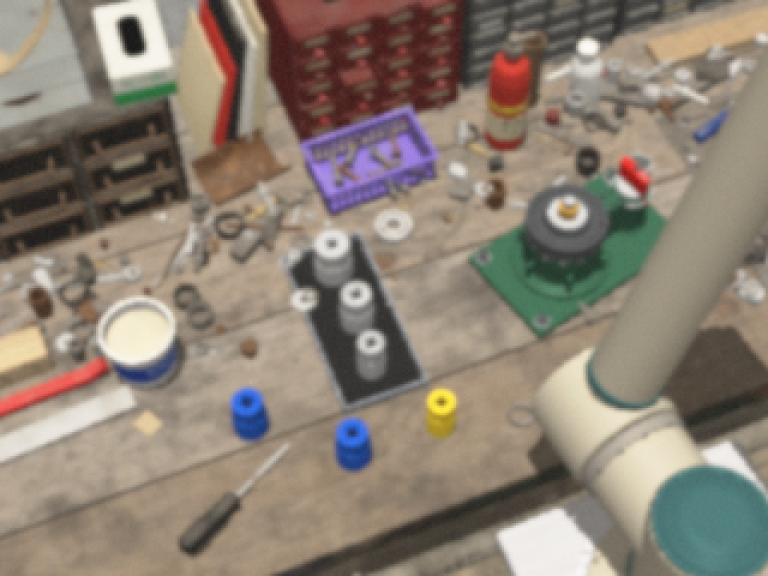

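In the scene crop: tray with three steel sockets (36 at (315,255), 30 at (358,300), 24 at (391,345)), nut at (600,145), red knob bar at (660,120). Blue ones and the yellow one stand outside the tray. Now for a metric fit.

```bash
cat > b.py <<'E'
from h import *
np.set_printoptions(precision=4,suppress=True)
def circ(p):
    A=np.c_[2*p,np.ones(len(p))]; s=np.linalg.lstsq(A,(p**2).sum(1),rcond=None)[0]; return s[:2],np.sqrt(s[2]+s[:2]@s[:2])
for c in ["top","scene"]:
    d=np.load(c+".npz"); im=d["im"].astype(int); D=d["D"]; P=cloud(c,D); Z=P[...,2]; ok=D>0
    def reg(x0,x1,y0,y1,z0,z1): return ok&(P[...,0]>x0)&(P[...,0]<x1)&(P[...,1]>y0)&(P[...,1]<y1)&(Z>z0)&(Z<z1)
    print(c)
    # sockets: top faces
    m=reg(.3,.65,.1,.32,.058,.078).astype(np.uint8); n,l,s,ce=cv2.connectedComponentsWithStats(m)
    for i in range(1,n):
        if s[i,4]>15:
            q=P[l==i]; (e,rad)=cv2.minEnclosingCircle((q[:,:2]*1000).astype(np.float32)); print("sock",s[i,4],np.array(e)/1000,rad,np.median(q[:,2]))
    m=reg(.35,.6,-.2,.0,.092,.116)
    q=P[m]; dark=im[m].max(1)<110; q=q[dark]; e,rad=cv2.minEnclosingCircle((q[:,:2]*1000).astype(np.float32)); print("pulley",len(q),np.array(e)/1000,rad,np.median(q[:,2]))
    m=reg(.35,.6,-.2,.0,.118,.15); q=P[m]; print("nut",len(q),q.mean(0),q.min(0),q.max(0))
    R_=im[...,0];m=(reg(.4,.65,-.3,-.1,.08,.13))&(R_>120)&(im[...,1]<80)
    q=P[m]; t=q[q[:,2]>.11]; print("bar",len(q),len(t),cv2.minAreaRect((t[:,:2]*1000).astype(np.float32)),cv2.minAreaRect((q[:,:2]*1000).astype(np.float32)),q[:,2].max())
    m=reg(.2,.7,.05,.4,-.01,.03); dk=m&(im.max(2)<60); mm=cv2.morphologyEx(dk.astype(np.uint8),cv2.MORPH_OPEN,np.ones((3,3)))
    n,l,s,ce=cv2.connectedComponentsWithStats(mm); i=1+np.argmax(s[1:,4]); print("tray",cv2.minAreaRect((P[l==i][:,:2]*1000).astype(np.float32)))
E
python3 b.py
```

```text
top
sock 146 [0.5521 0.2058] 24.074281692504883 0.06676082482843568
sock 110 [0.4713 0.2016] 20.83880615234375 0.06590514113965129
sock 88 [0.4003 0.2106] 17.811996459960938 0.0664540796307361
sock 26 [0.3019 0.1636] 13.276034355163574 0.062437333355223494
sock 53 [0.3031 0.273 ] 16.941015243530273 0.06284669999317892
pulley 505 [ 0.4518 -0.0739] 54.645606994628906 0.1028210556031624
nut 97 [ 0.4551 -0.0906  0.1285] [ 0.4318 -0.1863  0.118 ] [ 0.498  -0.0509  0.1499]
bar 81 34 ((555.7779541015625, -147.18185424804688), (204.7827606201172, 16.178054809570312), 22.309267044067383) ((553.4449462890625, -148.12274169921875), (209.8165283203125, 16.180618286132812), 22.320419311523438) 0.12383688672771255
tray ((448.33929443359375, 206.67750549316406), (91.91737365722656, 163.3968505859375), 89.63533020019531)
scene
sock 215 [0.5528 0.2052] 23.573497772216797 0.06609358130249794
sock 169 [0.4725 0.2038] 19.334402084350586 0.06633457328646063
sock 148 [0.401  0.2127] 17.206005096435547 0.06596603823161809
sock 52 [0.3015 0.1642] 15.442965507507324 0.06156970200574179
sock 94 [0.3021 0.2754] 18.749582290649414 0.061661733837153024
pulley 601 [ 0.4552 -0.0704] 53.75297164916992 0.10274693007634904
nut 109 [ 0.4544 -0.0775  0.129 ] [ 0.4415 -0.1847  0.1181] [ 0.5003 -0.0554  0.1407]
bar 176 66 ((556.216552734375, -147.80722045898438), (207.79058837890625, 18.27558135986328), 21.894493103027344) ((555.6610717773438, -147.91815185546875), (208.92752075195312, 18.320938110351562), 21.969606399536133) 0.12471502843684536
tray ((451.8413391113281, 206.0266571044922), (95.36368560791016, 167.58299255371094), 89.91097259521484)
```

>>> carry_out(
  increments=[
    [[0.022, 0.025, 0.008], [0, 0, 0], 94],
    [[0.022, 0.025, 0.008], [0, 0, 0], 94],
    [[0.022, 0.025, 0.008], [0, 0, 0], 94],
    [[0.022, 0.025, 0.008], [0, 0, 0], 94],
    [[0.022, 0.025, 0.005], [0, 0, 0], 94],
    [[0.022, 0.025, 0.005], [0, 0, 0], 94],
    [[0.022, 0.025, 0.005], [0, 0, 0], 94],
    [[0.022, 0.025, 0.005], [0, 0, 0], 94],
  ],
)

```text
t: 1.77
tool_pos: [0.3162, -0.3547, 0.2573]
ee_rot: [[0.973, 0.23, -0.001], [0.23, -0.973, -0.001], [-0.002, 0.0, -1.0]]
force: [-0.1, 0.4, 0.3]
finger_gap: 0.094
```

>>> carry_out(
  increments=[
    [[0.022, 0.025, 0], [0, 0, 0], 94],
    [[0.022, 0.025, 0], [0, 0, 0], 94],
    [[0.022, 0.025, 0], [0, 0, 0], 94],
    [[0.022, 0.025, 0], [0, 0, 0], 94],
    [[0.022, 0.025, 0], [0, 0, 0], 94],
    [[0.022, 0.025, 0], [0, 0, 0], 94],
    [[0.015, 0.018, 0], [0, 0, 0], 94],
    [[0, 0, 0], [0, 0, 0], 94],
  ],
)

```text
t: 2.43
tool_pos: [0.4729, -0.1731, 0.2606]
ee_rot: [[0.972, 0.235, 0.007], [0.235, -0.972, -0.004], [0.006, 0.005, -1.0]]
force: [0.2, 0.5, -0.5]
finger_gap: 0.0943
```

```bash
cat > w.py <<'E'
import sys
from h import *
np.set_printoptions(precision=4,suppress=True)
n=sys.argv[1]; cal=calib("wrist"); im,D=viewer.grab_frame("wrist"); np.savez(n+".npz",im=im,D=D,K=cal[0],R=cal[1],t=cal[2])
cv2.imwrite(f"pics/{n}.png",im[:,:,::-1]); s=r.state(); print(s["t"],s["tool_pos"],s["ee_rot"],"cam",-cal[1].T@cal[2],cal[1][2])
for a in sys.argv[2:]:
    nm,z=a.split(":")
    for o in nets.spot_point(nm,"wrist")[:2]: print(nm,round(o["conf"],2),np.round(o["centre"]),atz("",o["centre"],float(z),cal))
E
python3 w.py w1 lock_knob_grip:.106 nut:.113 drive_unit:0
```

```text
2.4833 [ 0.4716 -0.1744  0.2606] [[ 0.9721  0.2346  0.0054]
 [ 0.2346 -0.9721 -0.0049]
 [ 0.0041  0.006  -1.    ]] cam [ 0.5494 -0.1536  0.4396] [-0.2603 -0.0689 -0.9631]
lock_knob_grip 0.96 [330. 208.] [ 0.4834 -0.1798  0.106 ]
nut 0.96 [199. 212.] [ 0.4563 -0.0726  0.113 ]
drive_unit 0.58 [230. 190.] [ 0.456  -0.0742  0.    ]
```

View pics/w1.png

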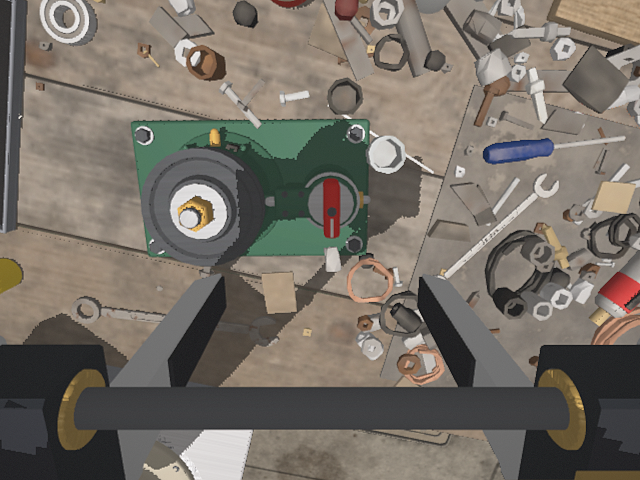

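The wrist view is clear: knob bar at (331,208), nut at (195,212), pulley in the open. Next: bar angle, nut size, and pulley centre.

```bash
cat > m.py <<'E'
from h import *
np.set_printoptions(precision=4,suppress=True)
d=np.load("w1.npz"); im=d["im"].astype(int); D=d["D"]; cal=(d["K"],d["R"],d["t"]); P=cloud("",D,cal); ok=D>0
u0=np.zeros((480,640),bool); u0[150:260,130:380]=1
red=u0&ok&(im[...,0]>110)&(im[...,1]<70)&(P[...,2]>.08)
t=P[red&(P[...,2]>.112)]; rc=cv2.minAreaRect((t[:,:2]*1000).astype(np.float32)); print("bar",len(t),rc,t[:,2].max(),t.mean(0))
c=t[:,:2]-t[:,:2].mean(0); print("dir",np.linalg.svd(c)[2][0])
n=u0&ok&(P[...,2]>.115)&(np.hypot(P[...,0]-.456,P[...,1]+.0726)<.035)
for z0,z1 in [(.115,.120),(.120,.128),(.128,.134),(.134,.145)]:
    q=P[n&(P[...,2]>z0)&(P[...,2]<z1)]; 
    if len(q)>5: e,ra=cv2.minEnclosingCircle((q[:,:2]*1000).astype(np.float32)); print(z0,len(q),e,ra,np.median(q[:,2]),q.mean(0))
p=P[u0&ok&(P[...,2]>.095)&(P[...,2]<.111)&(np.hypot(P[...,0]-.456,P[...,1]+.0726)<.065)]
e,ra=cv2.minEnclosingCircle((p[:,:2]*1000).astype(np.float32)); print("pulley",e,ra)
a=im.astype(np.uint8)[170:250,155:235,::-1]; b=im.astype(np.uint8)[170:250,290:370,::-1]
cv2.imwrite("pics/n1.png",cv2.resize(np.hstack([a,b]),None,fx=5,fy=5,interpolation=cv2.INTER_NEAREST))
E
python3 m.py
```

```text
bar 696 ((483.6383361816406, -180.4929656982422), (47.03162384033203, 12.75809097290039), 13.830280303955078) 0.11756349050576587 [ 0.4857 -0.1799  0.115 ]
dir [-0.9714 -0.2372]
0.115 64 (460.80438232421875, -76.85187530517578) 11.77292537689209 0.11747850031962855 [ 0.4634 -0.0792  0.1175]
0.12 192 (456.32965087890625, -72.54017639160156) 13.490878105163574 0.1262601177175792 [ 0.4609 -0.0769  0.1255]
0.128 291 (456.1378173828125, -72.61034393310547) 12.709280014038086 0.12986031146100807 [ 0.4591 -0.0746  0.1299]
0.134 342 (455.87481689453125, -71.9931411743164) 8.507596015930176 0.1378205417041348 [ 0.4564 -0.0726  0.1377]
pulley (455.8948669433594, -71.94184875488281) 52.22364044189453
```

View pics/n1.png

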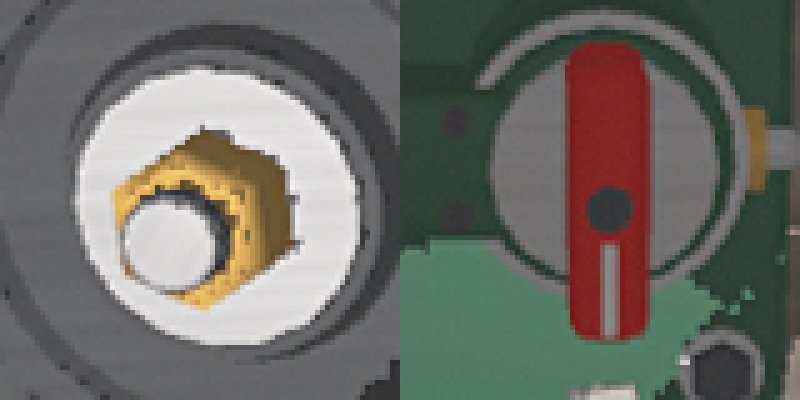

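Bar axis lies at (0.4838, -0.1803), with direction equal to the tool x axis. The nut's circumradius is about 13.7 mm, so it is probably the 24. Going down on the knob.

>>> carry_out(
  increments=[
    [[0.006, -0.003, -0.02], [0.01, 0.01, 0], 40],
    [[0.006, -0.003, -0.03], [0, 0, 0], 40],
    [[0, 0, -0.03], [0, 0, 0], 40],
    [[0, 0, -0.03], [0, 0, 0], 40],
    [[0, 0, -0.025], [0, 0, 0], 40],
    [[0, 0, -0.02], [0, 0, 0], 40],
    [[0, 0, -0.01], [0, 0, 0], 40],
    [[0, 0, 0], [0, 0, 0], 40],
  ],
  grip_force=30,
)

```text
t: 3.3
tool_pos: [0.4752, -0.1962, 0.0926]
ee_rot: [[0.977, 0.212, 0.004], [0.212, -0.977, -0.01], [0.002, 0.01, -1.0]]
force: [-0.2, 0.3, 1.7]
finger_gap: 0.0443
```

>>> carry_out(
  increments=[
    [[0.004, 0.008, 0], [-0.01, 0.01, 0.02], 40],
    [[0.003, 0.006, 0], [0, 0, 0.02], 40],
    [[0, 0, 0], [0, 0, 0], 40],
    [[0, 0, 0], [0, 0, 0], 40],
    [[0, 0, 0], [0, 0, 0], 40],
    [[0, 0, 0], [0, 0, 0], 40],
    [[0, 0, 0], [0, 0, 0], 40],
    [[0, 0, 0], [0, 0, 0], 40],
  ],
)

```text
t: 3.97
tool_pos: [0.4843, -0.1851, 0.0975]
ee_rot: [[0.973, 0.23, 0.006], [0.23, -0.973, -0.02], [0.001, 0.021, -1.0]]
force: [-0.2, -0.3, -0.3]
finger_gap: 0.0401
```

>>> carry_out(
  increments=[
    [[0, 0.005, -0.003], [0.04, 0.012, 0.01], 40],
    [[0, 0, -0.002], [0, 0, 0], 40],
    [[0, 0, 0], [0, 0, 0], 12],
    [[0, 0, 0], [0, 0, 0], 0],
    [[0, 0, 0], [0, 0, 0], 0],
    [[0, 0, 0], [0, 0, 0], 0],
    [[0, 0, 0], [0, 0, 0], 0],
    [[0, 0, 0], [0, 0, 0], 0],
  ],
)

```text
t: 4.63
tool_pos: [0.4843, -0.1798, 0.0919]
ee_rot: [[0.972, 0.235, -0.001], [0.235, -0.972, 0.002], [-0.001, -0.002, -1.0]]
force: [0.4, 0.4, -0.2]
finger_gap: 0.0137
```

>>> carry_out(
  increments=[
    [[0, 0, 0], [0, 0, -0.22], 0],
    [[0, 0, 0], [0, 0, -0.22], 0],
    [[0, 0, 0], [0, 0, -0.22], 0],
    [[0, 0, 0], [0, 0, -0.22], 0],
    [[0, 0, 0], [0, 0, -0.22], 0],
    [[0, 0, 0], [0, 0, -0.22], 0],
    [[0, 0, 0], [0, 0, -0.22], 0],
    [[0, 0, 0], [0, 0, -0.22], 0],
  ],
)

```text
t: 5.3
tool_pos: [0.484, -0.1808, 0.0919]
ee_rot: [[0.777, -0.63, -0.001], [-0.63, -0.777, 0.0], [-0.0, 0.0, -1.0]]
force: [0.2, -0.4, 0.0]
finger_gap: 0.0133
```

>>> carry_out(
  increments=[
    [[0, 0, 0], [0, 0, -0.22], 0],
    [[0, 0, 0], [0, 0, -0.22], 0],
    [[0, 0, 0], [0, 0, -0.22], 0],
    [[0, 0, 0], [0, 0, -0.18], 0],
    [[0, 0, 0], [0, 0, -0.1], 0],
    [[0, 0, 0], [0, 0, -0.1], 0],
    [[0, 0, 0], [0, 0, 0], 0],
    [[0, 0, 0], [0, 0, 0], 0],
  ],
)

```text
t: 5.97
tool_pos: [0.4832, -0.1805, 0.0919]
ee_rot: [[0.342, -0.94, -0.003], [-0.94, -0.342, -0.0], [-0.001, 0.002, -1.0]]
force: [0.5, -0.1, -0.2]
finger_gap: 0.0153
```

```bash
python3 -c "
from h import *
s=r.state();print(s['joints'],s['ft_torque'],np.degrees(np.arctan2(s['ee_rot'][1,0],s['ee_rot'][0,0])))"
```

```text
[-4.91422798e-01  2.81496537e-01  1.80273296e+00 -1.52971227e-03
  1.05951157e+00  2.30189714e+00] [ 0.17578934 -0.04682244  0.70147406] -70.00252544607842
```

Turned 83°, ran against the stop (0.7 N m). Releasing and lifting.

>>> carry_out(
  increments=[
    [[0, 0, 0], [0, 0, 0], 45],
    [[0, 0, 0], [0, 0, 0], 45],
    [[0, 0, 0], [0, 0, 0], 45],
    [[0, 0, 0.03], [0, 0, 0], 45],
    [[0, 0, 0.035], [0, 0, 0], 45],
    [[0, 0, 0.035], [0, 0, 0], 60],
    [[0, 0, 0.035], [0, 0, 0.1], 60],
    [[0, 0, 0.01], [0, 0, 0.1], 60],
  ],
)

```text
t: 6.63
tool_pos: [0.4787, -0.1785, 0.2382]
ee_rot: [[0.435, -0.901, -0.014], [-0.901, -0.435, 0.004], [-0.01, 0.01, -1.0]]
force: [0.1, 0.6, -0.1]
finger_gap: 0.0594
```

```bash
python3 w.py w2 lock_knob_grip:.106 nut:.113; sed -i 's/w1.npz/w2.npz/; s/u0\[150:260,130:380\]/u0[:]/; /^a=im/,$d' m.py; python3 m.py
python3 - <<'E'
import cv2
from h import *
d=np.load("w2.npz");c=(d["K"],d["R"],d["t"])
o=[]
for p in [(.456,-.0726,.125),(.4838,-.1803,.117)]:
    u,v=proj("",p,c).astype(int);print(u,v); o.append(cv2.resize(d["im"][max(v-45,0):v+45,max(u-45,0):u+45,::-1],(400,400),interpolation=0))
cv2.imwrite("pics/n2.png",np.hstack(o))
E
```

```text
6.6833 [ 0.479  -0.1786  0.2385] [[ 0.4361 -0.8998 -0.0125]
 [-0.8999 -0.4361  0.0037]
 [-0.0088  0.0097 -0.9999]] cam [ 0.5157 -0.2518  0.4159] [-0.132   0.2515 -0.9588]
lock_knob_grip 0.61 [318. 216.] [ 0.4824 -0.183   0.106 ]
nut 0.81 [292. 341.] [ 0.4551 -0.0748  0.113 ]
bar 4168 ((580.0655517578125, -138.56741333007812), (226.96641540527344, 51.2429313659668), 25.03933334350586) 0.17538589954556158 [ 0.6257 -0.1193  0.139 ]
dir [-0.9138 -0.4061]
0.115 96 (455.86798095703125, -72.49311828613281) 13.395602226257324 0.11740384455400613 [ 0.4583 -0.0806  0.1174]
0.12 242 (455.7093811035156, -72.21916198730469) 13.720612525939941 0.12558797404841626 [ 0.4582 -0.0788  0.1248]
0.128 267 (456.3623046875, -73.3310546875) 12.286064147949219 0.12995507988235908 [ 0.4572 -0.0769  0.1301]
0.134 289 (455.63079833984375, -71.9860610961914) 8.355052947998047 0.13780932110594774 [ 0.456  -0.073   0.1376]
pulley (455.7977600097656, -71.54545593261719) 52.86344528198242
288 350
314 221
```

View pics/n2.png

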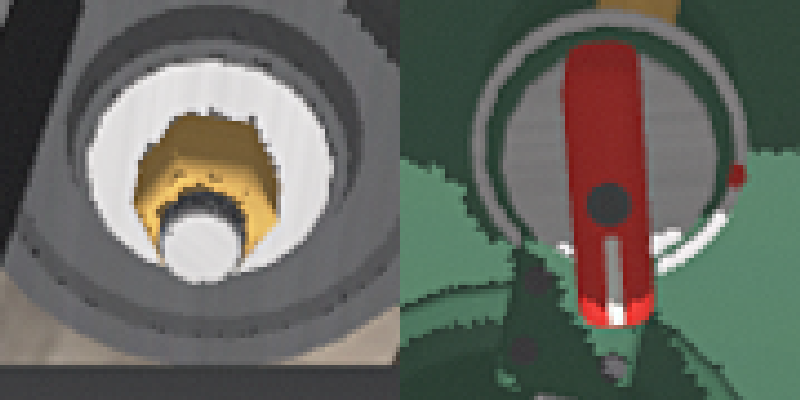

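```bash
cat > hx.py <<'E'
from h import *
for f in ["w1","w2"]:
    d=np.load(f+".npz"); im=d["im"].astype(int); cal=(d["K"],d["R"],d["t"]); P=cloud("",d["D"],cal)
    rr=np.hypot(P[...,0]-.4838,P[...,1]+.1803); t=P[(d["D"]>0)&(rr<.03)&(P[...,2]>.112)&(P[...,2]<.12)&(im[...,0]>100)][:,:2]
    v=np.linalg.svd(t-t.mean(0))[2][0]; print(f,"bar",np.degrees(np.arctan2(v[1],v[0]))%180,t.mean(0))
    q=P[(d["D"]>0)&(np.hypot(P[...,0]-.4557,P[...,1]+.0722)<.017)&(P[...,2]>.1155)&(P[...,2]<.126)][:,:2]
    best=[]
    for th in range(0,60):
        for ap in (.012,.015,.018):
            for dx in np.arange(-.002,.0021,.0005):
                for dy in np.arange(-.002,.0021,.0005):
                    w=q-[.4557+dx,-.0722+dy]; a=np.arctan2(w[:,1],w[:,0])-np.radians(th); k=(a%(np.pi/3))-np.pi/6
                    best.append((np.abs(np.hypot(*w.T)*np.cos(k)-ap).mean(),th,ap,dx,dy))
    best.sort(); print(len(q),best[:4])
E
python3 hx.py
```

```text
w1 bar 13.868398382333709 [ 0.48397355 -0.1803182 ]
137 [(np.float64(0.00019186760963107197), 17, 0.012, np.float64(0.0), np.float64(0.0)), (np.float64(0.00019324321397957498), 16, 0.012, np.float64(0.0), np.float64(0.0)), (np.float64(0.00020433383720908175), 18, 0.012, np.float64(0.0), np.float64(0.0)), (np.float64(0.00020605372533522026), 15, 0.012, np.float64(0.0), np.float64(0.0))]
w2 bar 119.00611087903862 [ 0.48323483 -0.18156847]
217 [(np.float64(0.00028366275940982865), 18, 0.012, np.float64(0.0), np.float64(0.0005)), (np.float64(0.000283803481647224), 17, 0.012, np.float64(0.0), np.float64(0.0005)), (np.float64(0.000295307739486631), 16, 0.012, np.float64(0.0), np.float64(0.0005)), (np.float64(0.0002976036414976326), 19, 0.012, np.float64(0.0), np.float64(0.0005))]
```

Knob turned 74.9° (1.307 rad): locked. The nut is 24 mm across flats, corner at about 17°, centre (0.4557, -0.072). Now to socket_24 in the tray.

>>> carry_out(
  increments=[
    [[-0.006, 0.028, 0], [-0.007, -0.025, 0.16], 60],
    [[-0.006, 0.028, 0], [0, 0, 0.16], 60],
    [[-0.006, 0.028, 0], [0, 0, 0.16], 60],
    [[-0.006, 0.028, 0], [0, 0, 0.16], 60],
    [[-0.006, 0.028, 0], [0, 0, 0.16], 60],
    [[-0.006, 0.028, 0], [0, 0, 0.16], 60],
    [[-0.006, 0.028, 0], [0, 0, 0.16], 60],
    [[-0.006, 0.028, 0], [0, 0, 0.16], 60],
  ],
)

```text
t: 7.45
tool_pos: [0.4178, 0.0508, 0.2162]
ee_rot: [[0.887, -0.461, -0.036], [-0.461, -0.887, -0.003], [-0.03, 0.019, -0.999]]
force: [0.5, 0.7, -0.5]
finger_gap: 0.0599
```

>>> carry_out(
  increments=[
    [[-0.006, 0.028, 0], [0, 0, 0.16], 60],
    [[-0.006, 0.028, 0], [0, 0, 0.16], 60],
    [[-0.006, 0.028, 0], [0, 0, 0.16], 60],
    [[-0.006, 0.028, 0], [0, 0, 0.16], 60],
    [[-0.006, 0.025, 0], [0, 0, 0.16], 60],
    [[0, 0.01, 0], [0, 0, 0.1], 60],
    [[0, 0, 0], [0, 0, 0], 60],
    [[0, 0, 0], [0, 0, 0], 60],
  ],
)

```text
t: 8.12
tool_pos: [0.3717, 0.2067, 0.1994]
ee_rot: [[0.998, -0.009, -0.062], [-0.011, -1.0, -0.029], [-0.062, 0.029, -0.998]]
force: [1.0, 0.2, 0.4]
finger_gap: 0.06
```

```bash
cat > so.py <<'E'
import sys
from h import *
f=sys.argv[1]
d=np.load(f+".npz"); cal=(d["K"],d["R"],d["t"]); P=cloud("",d["D"],cal)
m=((d["D"]>0)&(P[...,2]>.060)&(P[...,2]<.075)&(P[...,0]>.35)&(P[...,0]<.65)&(P[...,1]>.12)&(P[...,1]<.3)).astype(np.uint8)
n,l,s,c=cv2.connectedComponentsWithStats(m)
for i in range(1,n):
    if s[i,4]>60:
        q=P[l==i]; e,ra=cv2.minEnclosingCircle((q[:,:2]*1000).astype(np.float32)); print(s[i,4],c[i],e,ra,np.median(q[:,2]))
E
python3 w.py w3 socket_24:.005; python3 so.py w3
```

```text
8.1667 [0.3717 0.2064 0.1992] [[ 0.998  -0.0101 -0.0626]
 [-0.0119 -0.9995 -0.0284]
 [-0.0623  0.0291 -0.9976]] cam [0.4627 0.2108 0.3724] [-0.3337 -0.0252 -0.9423]
socket_24 0.88 [250. 262.] [0.3042 0.2729 0.005 ]
socket_24 0.72 [360. 263.] [0.3008 0.1617 0.005 ]
1889 [318.74166226  77.71095818] (472.8977966308594, 203.3487091064453) 18.50897216796875 0.0660849191134866
1100 [309.13454545 174.85454545] (402.4534912109375, 211.42822265625) 16.04378890991211 0.0659222020454368
```

View pics/w3.png

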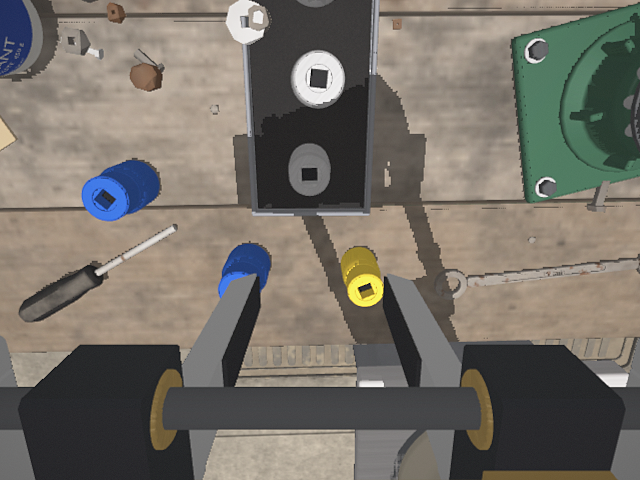

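socket_24 (front) is at (0.4024, 0.2114), seen at (309,175). The 30 is at (318,78), and the blue and yellow decoys are outside the tray. I'll straighten the tilt and go partway down.

>>> carry_out(
  increments=[
    [[0.015, 0.002, 0], [0.06, -0.12, 0.02], 60],
    [[0.012, 0.002, -0.02], [0, 0, 0], 60],
    [[0.004, 0.001, -0.03], [0, 0, 0], 60],
    [[0, 0, -0.03], [0, 0, 0], 60],
    [[0, 0, -0.02], [0, 0, 0], 60],
    [[0, 0, -0.01], [0, 0, 0], 60],
    [[0, 0, 0], [0, 0, 0], 60],
    [[0, 0, 0], [0, 0, 0], 60],
  ],
)

```text
t: 8.88
tool_pos: [0.4075, 0.2013, 0.0854]
ee_rot: [[1.0, -0.025, 0.005], [-0.025, -1.0, 0.0], [0.005, -0.0, -1.0]]
force: [-0.1, 0.3, 1.3]
finger_gap: 0.06
```

>>> carry_out(
  increments=[
    [[-0.005, 0.01, 0], [0, 0.01, 0.04], 60],
    [[0, 0, -0.015], [0, 0, 0], 60],
    [[0, 0, -0.015], [0, 0, 0], 60],
    [[0, 0, -0.012], [0, 0, 0], 60],
    [[0, 0, -0.007], [0, 0, 0], 60],
    [[0, 0, -0.002], [0, 0, 0], 60],
    [[0, 0, 0], [0, 0, 0], 60],
    [[0, 0, 0], [0, 0, 0], 60],
  ],
)

```text
t: 9.55
tool_pos: [0.4085, 0.2148, 0.0401]
ee_rot: [[1.0, -0.007, 0.014], [-0.007, -1.0, 0.007], [0.014, -0.007, -1.0]]
force: [-0.1, 0.2, 0.1]
finger_gap: 0.0598
```

>>> carry_out(
  increments=[
    [[-0.006, -0.003, -0.004], [-0.014, 0.028, 0], 60],
    [[0, 0, -0.002], [0, 0, 0], 60],
    [[0, 0, 0], [0, 0, 0], 60],
    [[0, 0, 0], [0, 0, 0], 0],
    [[0, 0, 0], [0, 0, 0], 0],
    [[0, 0, 0], [0, 0, 0], 0],
    [[0, 0, 0], [0, 0, 0], 0],
    [[0, 0, 0], [0, 0, 0], 0],
  ],
  grip_force=45,
)

```text
t: 10.22
tool_pos: [0.4038, 0.2123, 0.036]
ee_rot: [[1.0, -0.007, 0.003], [-0.007, -1.0, 0.001], [0.003, -0.001, -1.0]]
force: [0.3, 0.6, -1.0]
finger_gap: 0.0312
```

>>> carry_out(
  increments=[
    [[0, 0, 0.015], [0, 0, 0], 0],
    [[0, 0, 0.025], [0, 0, 0], 0],
    [[0, 0, 0.03], [0, 0, 0], 0],
    [[0.004, -0.01, 0.03], [0, 0, 0], 0],
    [[0.006, -0.02, 0.03], [0, 0, 0], 0],
    [[0.006, -0.025, 0.02], [0, 0, 0], 0],
    [[0.006, -0.028, 0.01], [0, 0, 0], 0],
    [[0.006, -0.028, 0.01], [0, 0, 0], 0],
  ],
)

```text
t: 10.88
tool_pos: [0.4243, 0.0997, 0.2085]
ee_rot: [[1.0, 0.002, -0.011], [0.002, -1.0, -0.002], [-0.011, 0.002, -1.0]]
force: [0.6, -0.7, -2.6]
finger_gap: 0.0316
```

>>> carry_out(
  increments=[
    [[0.005, -0.028, 0], [0, 0, 0], 0],
    [[0.005, -0.028, 0], [0, 0, 0], 0],
    [[0.005, -0.028, 0], [0, 0, 0], 0],
    [[0.005, -0.028, 0], [0, 0, 0], 0],
    [[0.005, -0.025, 0], [0, 0, 0], 0],
    [[0.002, -0.01, 0], [0, 0, 0], 0],
    [[0, 0, 0], [0, 0, 0], 0],
    [[0, 0, 0], [0, 0, 0], 0],
  ],
)

```text
t: 11.55
tool_pos: [0.4521, -0.0585, 0.2099]
ee_rot: [[1.0, -0.004, -0.007], [-0.004, -1.0, -0.002], [-0.007, 0.003, -1.0]]
force: [-0.4, 0.0, -2.2]
finger_gap: 0.0314
```

```bash
python3 w.py w4 socket_24:.16 nut:.113; python3 - <<'E'
import cv2
a=cv2.imread("pics/w4.png"); cv2.imwrite("pics/w4b.png",a[120:480])
E
```

```text
11.6 [ 0.452  -0.0582  0.2098] [[ 1.     -0.0035 -0.0074]
 [-0.0035 -1.     -0.0027]
 [-0.0074  0.0027 -1.    ]] cam [ 0.5334 -0.0585  0.3877] [-0.2816 -0.0019 -0.9595]
socket_24 0.95 [ 16. 338.] [0.3978 0.1377 0.16  ]
socket_24 0.9 [ 47. 185.] [0.4969 0.0983 0.16  ]
nut 0.73 [336. 228.] [ 0.457  -0.0699  0.113 ]
```

View pics/w4b.png

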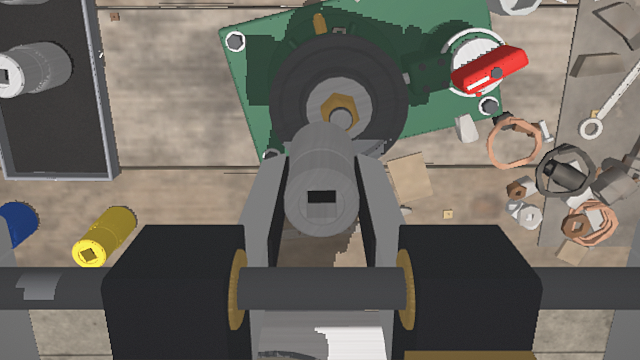

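Socket is held at (322,200) in the crop, with the nut behind it at (340,110). Next I'll measure the socket's centre relative to the TCP.

```bash
python3 - <<'E'
from h import *
d=np.load("w4.npz"); P=cloud("",d["D"],(d["K"],d["R"],d["t"]))
m=np.zeros((480,640),bool); m[230:380,290:358]=1
q=P[m&(d["D"]>0)]
h=np.histogram(q[:,2],bins=np.arange(.17,.26,.003)); print(list(zip(np.round(h[1],3),h[0])))
t=q[(q[:,2]>.236)&(q[:,2]<.246)]; print(len(t),np.median(t[:,2]),cv2.minEnclosingCircle((t[:,:2]*1000).astype(np.float32)))
b=P[m&(d["D"]>0)&(P[...,2]>.179)&(P[...,2]<.207)][:,:2]
from scipy.optimize import least_squares
f=least_squares(lambda p:np.hypot(b[:,0]-p[0],b[:,1]-p[1])-.018,[.452,-.058],loss="soft_l1",f_scale=.001);print("lower body",len(b),f.x,np.abs(f.fun).mean())
e=cv2.cvtColor(d["im"],cv2.COLOR_RGB2GRAY)
k=P[m&(d["D"]>0)&(P[...,2]>.236)&(P[...,2]<.246)]
mask=(m&(d["D"]>0)&(P[...,2]>.225)&(P[...,2]<.236)&(d["im"].max(2)<60)); print("hole",mask.sum())
E
```

```text
[(np.float64(0.17), np.int64(0)), (np.float64(0.173), np.int64(0)), (np.float64(0.176), np.int64(9)), (np.float64(0.179), np.int64(78)), (np.float64(0.182), np.int64(98)), (np.float64(0.185), np.int64(96)), (np.float64(0.188), np.int64(105)), (np.float64(0.191), np.int64(98)), (np.float64(0.194), np.int64(110)), (np.float64(0.197), np.int64(117)), (np.float64(0.2), np.int64(117)), (np.float64(0.203), np.int64(123)), (np.float64(0.206), np.int64(184)), (np.float64(0.209), np.int64(364)), (np.float64(0.212), np.int64(196)), (np.float64(0.215), np.int64(165)), (np.float64(0.218), np.int64(122)), (np.float64(0.221), np.int64(172)), (np.float64(0.224), np.int64(459)), (np.float64(0.227), np.int64(347)), (np.float64(0.23), np.int64(287)), (np.float64(0.233), np.int64(296)), (np.float64(0.236), np.int64(755)), (np.float64(0.239), np.int64(2625)), (np.float64(0.242), np.int64(2)), (np.float64(0.245), np.int64(0)), (np.float64(0.248), np.int64(0)), (np.float64(0.251), np.int64(0)), (np.float64(0.254), np.int64(0))]
3382 0.23967697145556305 ((450.8670654296875, -59.0015869140625), 16.730485916137695)
lower body 984 [ 0.45035835 -0.05905341] 0.00014390491282305977
hole 348
```

>>> carry_out(
  increments=[
    [[0.003, -0.008, 0], [0.005, -0.015, 0.07], 0],
    [[0.002, -0.005, -0.01], [0, 0, 0.07], 0],
    [[0, 0, -0.01], [0, 0, 0.07], 0],
    [[0, 0, -0.005], [0, 0, 0.07], 0],
    [[0, 0, 0], [0, 0, 0.07], 0],
    [[0, 0, 0], [0, 0, 0.07], 0],
    [[0, 0, 0], [0, 0, 0.07], 0],
    [[0, 0, 0], [0, 0, 0.07], 0],
  ],
)

```text
t: 12.37
tool_pos: [0.4554, -0.0588, 0.1843]
ee_rot: [[0.953, 0.303, 0.0], [0.303, -0.953, 0.005], [0.002, -0.005, -1.0]]
force: [-0.8, -0.1, -2.2]
finger_gap: 0.031
```

>>> carry_out(
  increments=[
    [[0.001, -0.006, 0], [-0.01, 0, 0], 0],
    [[0.001, -0.006, 0], [0, 0, 0], 0],
    [[0, 0, 0], [0, 0, 0], 0],
    [[0, 0, 0], [0, 0, 0], 0],
    [[0, 0, 0], [0, 0, 0], 0],
    [[0, 0, 0], [0, 0, 0], 0],
    [[0, 0, 0], [0, 0, 0], 0],
    [[0, 0, 0], [0, 0, 0], 0],
  ],
)

```text
t: 13.03
tool_pos: [0.4571, -0.0679, 0.1846]
ee_rot: [[0.952, 0.306, 0.0], [0.306, -0.952, 0.001], [0.001, -0.001, -1.0]]
force: [-0.4, 0.4, -1.8]
finger_gap: 0.0311
```

>>> carry_out(
  increments=[
    [[0, -0.003, 0], [0, 0, 0], 0],
    [[0, 0, -0.004], [0, 0, 0], 0],
    [[0, 0, -0.004], [0, 0, 0], 0],
    [[0, 0, -0.004], [0, 0, 0], 0],
    [[0, 0, 0], [0, 0, 0], 0],
    [[0, 0, 0], [0, 0, 0], 0],
    [[0, 0, 0], [0, 0, 0], 0],
    [[0, 0, 0], [0, 0, 0], 0],
  ],
)

```text
t: 13.7
tool_pos: [0.4566, -0.0713, 0.1707]
ee_rot: [[0.952, 0.305, -0.001], [0.305, -0.952, 0.001], [-0.001, -0.002, -1.0]]
force: [-0.7, -0.6, -1.7]
finger_gap: 0.0314
```

>>> carry_out(
  increments=[
    [[0, 0, -0.004], [0, 0, 0], 0],
    [[0, 0, -0.004], [0, 0, 0], 0],
    [[0, 0, -0.003], [0, 0, 0], 0],
    [[0, 0, -0.003], [0, 0, 0], 0],
    [[0, 0, -0.003], [0, 0, 0], 0],
    [[0, 0, -0.003], [0, 0, 0], 0],
    [[0, 0, -0.003], [0, 0, 0], 0],
    [[0, 0, -0.002], [0, 0, 0], 0],
  ],
)

```text
t: 14.37
tool_pos: [0.457, -0.0713, 0.1439]
ee_rot: [[0.952, 0.306, 0.0], [0.306, -0.952, 0.001], [0.0, -0.001, -1.0]]
force: [-3.1, 1.0, 20.0]
finger_gap: 0.0315
```

It dropped to z 0.144 with 20 N of contact, the fully seated height. Turn test next.

>>> carry_out(
  increments=[
    [[0, 0, 0], [0, 0, 0.1], 0],
    [[0, 0, 0], [0, 0, 0.1], 0],
    [[0, 0, 0], [0, 0, 0.1], 0],
    [[0, 0, 0], [0, 0, 0.1], 0],
    [[0, 0, 0], [0, 0, 0.1], 0],
    [[0, 0, 0], [0, 0, 0.1], 0],
    [[0, 0, 0], [0, 0, 0.1], 0],
    [[0, 0, 0], [0, 0, 0.1], 0],
  ],
)

```text
t: 15.03
tool_pos: [0.4589, -0.0688, 0.1441]
ee_rot: [[0.755, 0.655, 0.004], [0.655, -0.755, 0.008], [0.008, -0.004, -1.0]]
force: [0.9, 1.8, -1.3]
finger_gap: 0.0314
```

```bash
python3 -c "
from h import *
s=r.state();print(s['tool_pos'],s['force'],s['ft_torque'],np.degrees(np.arctan2(s['ee_rot'][1,0],s['ee_rot'][0,0])))"
```

```text
[ 0.45886449 -0.06879425  0.14405025] [ 0.94348458  1.8106101  -1.2628197 ] [ 0.29694505 -0.14871016 -0.61037049] 40.93168673019384
```

>>> carry_out(
  increments=[
    [[0, -0.001, 0], [0, 0, -0.06], 0],
    [[-0.001, -0.001, 0], [0.01, 0.01, -0.06], 0],
    [[0, 0, 0], [0, 0, -0.04], 0],
    [[0, 0, 0], [0, 0, 0], 0],
    [[0, 0, -0.001], [0, 0, 0], 0],
    [[0, 0, -0.001], [0, 0, 0], 0],
    [[0, 0, -0.001], [0, 0, 0], 0],
    [[0, 0, -0.001], [0, 0, 0], 0],
  ],
)

```text
t: 15.7
tool_pos: [0.4593, -0.0691, 0.144]
ee_rot: [[0.808, 0.589, 0.004], [0.589, -0.808, 0.017], [0.013, -0.011, -1.0]]
force: [-0.6, 2.4, 4.9]
finger_gap: 0.0314
```

```bash
python3 w.py w5 | head -5; python3 -c "
from h import *
s=r.state();print(s['force'],s['ft_torque'],s['finger_gap'])
from scipy.optimize import least_squares
d=np.load('w5.npz'); P=cloud('',d['D'],(d['K'],d['R'],d['t'])); ok=(d['D']>0)&(np.hypot(P[...,0]-.4565,P[...,1]+.0715)<.025)
q=P[ok&(P[...,2]>.165)]; h=np.histogram(q[:,2],bins=np.arange(.165,.2,.003)); print(h[0])
t=q[q[:,2]>.171]; print('top z',np.median(t[:,2]),cv2.minEnclosingCircle((t[:,:2]*1000).astype(np.float32)))
for z0,z1,ra in((.117,.14,.018),):
  b=P[ok&(P[...,2]>z0)&(P[...,2]<z1)][:,:2]
  f=least_squares(lambda p:np.hypot(b[:,0]-p[0],b[:,1]-p[1])-ra,[.456,-.072],loss='soft_l1',f_scale=.001);print('body',len(b),f.x,np.abs(f.fun).mean())
cv2.imwrite('pics/w5b.png',cv2.resize(d['im'][150:450,140:540,::-1],None,fx=1.8,fy=1.8))
"
```

```text
15.75 [ 0.4593 -0.0691  0.144 ] [[ 0.808   0.5891  0.004 ]
 [ 0.589  -0.808   0.0166]
 [ 0.013  -0.0111 -0.9999]] cam [ 0.5232 -0.0249  0.3235] [-0.2178 -0.1469 -0.9649]
[-1.72703568  1.95881952  4.43321147] [ 0.16975148  0.17887137 -0.04430627] 0.0315175653936273
[ 421  418 2070 1713  172  166  191  212  211  212  240]
top z 0.1990998932230236 ((460.76220703125, -68.38359069824219), 23.01588249206543)
body 824 [ 0.45581227 -0.07199241] 0.00013335797632401042
```

View pics/w5b.png

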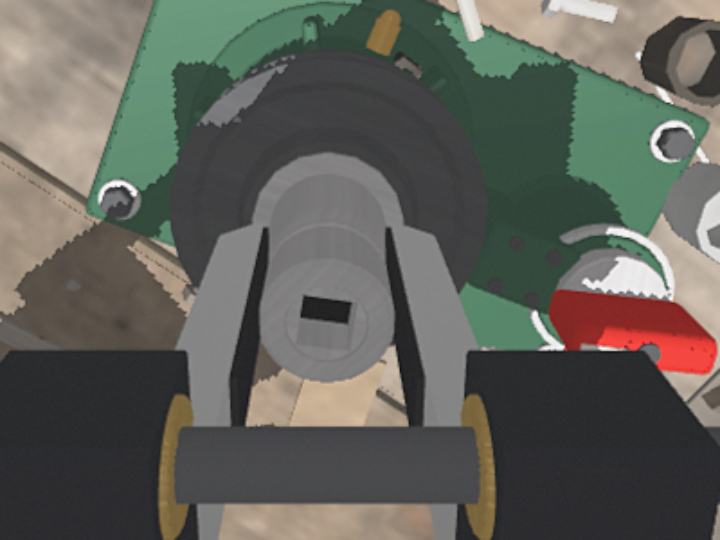

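>>> carry_out(
  increments=[
    [[0, 0, 0], [-0.033, 0.008, 0], 0],
    [[0, 0, 0], [-0.01, 0, 0], 0],
    [[0, 0, -0.001], [0, 0, 0], 0],
    [[0, 0, -0.001], [0, 0, 0], 0],
    [[0, 0, -0.001], [0, 0, 0], 0],
    [[0, 0, -0.001], [0, 0, 0], 0],
    [[0, 0, -0.001], [0, 0, 0], 0],
    [[0, 0, -0.001], [0, 0, 0], 0],
  ],
)

```text
t: 16.42
tool_pos: [0.4591, -0.0689, 0.144]
ee_rot: [[0.807, 0.59, 0.001], [0.59, -0.807, -0.009], [-0.004, 0.008, -1.0]]
force: [-2.0, 0.6, 5.5]
finger_gap: 0.0314
```

```bash
python3 w.py w6 lock_knob_grip:.106| head -6; python3 -c "
from h import *
s=r.state();print(s['force'],s['ft_torque'],s['finger_gap'])
d=np.load('w6.npz'); P=cloud('',d['D'],(d['K'],d['R'],d['t'])); m=np.zeros((480,640),bool); m[290:365,285:358]=1
q=P[m&(d['D']>0)&(np.hypot(P[...,0]-.456,P[...,1]+.072)<.017)&(P[...,2]>.169)&(P[...,2]<.181)]
c=q.mean(0); n=np.linalg.svd(q-c)[2][2]; print('top',len(q),np.median(q[:,2]),n*np.sign(n[2]),cv2.minEnclosingCircle((q[:,:2]*1000).astype(np.float32)))
im=d['im'].astype(int);t=P[(d['D']>0)&(np.hypot(P[...,0]-.4838,P[...,1]+.1803)<.03)&(P[...,2]>.112)&(P[...,2]<.12)&(im[...,0]>100)&(im[...,1]<90)][:,:2]
v=np.linalg.svd(t-t.mean(0))[2][0]; print('bar',len(t),np.degrees(np.arctan2(v[1],v[0]))%180)
im,D=viewer.grab_frame('scene'); P=cloud('scene',D); m=((D>0)&(P[...,2]>.06)&(P[...,2]<.075)&(P[...,0]>.35)&(P[...,0]<.6)&(P[...,1]>.15)&(P[...,1]<.26)).astype(np.uint8)
n,l,st,ce=cv2.connectedComponentsWithStats(m)
for i in range(1,n):
  if st[i,4]>20: print('tray socket',P[l==i].mean(0),st[i,4])
cv2.imwrite('pics/end.png',cv2.resize(im[150:400,150:480,::-1],None,fx=2.4,fy=2.4))
"
```

```text
16.4667 [ 0.4592 -0.0689  0.144 ] [[ 0.8072  0.5903  0.0011]
 [ 0.5903 -0.8071 -0.0091]
 [-0.0044  0.008  -1.    ]] cam [ 0.5235 -0.0199  0.3221] [-0.2203 -0.1719 -0.9602]
lock_knob_grip 0.91 [492. 330.] [ 0.4864 -0.1792  0.106 ]
[-1.84770392  0.76385172  5.6756145 ] [ 0.6004436   0.32945096 -0.00730073] 0.031547533572691494
top 3638 0.1738843940936573 [0.01431186 0.01974272 0.99970265] ((456.1540832519531, -71.4164810180664), 16.39575958251953)
bar 1135 116.7444519048787
tray socket [0.55120137 0.20589612 0.06595696] 198
tray socket [0.47050823 0.20507077 0.06587564] 155
```

View pics/end.png

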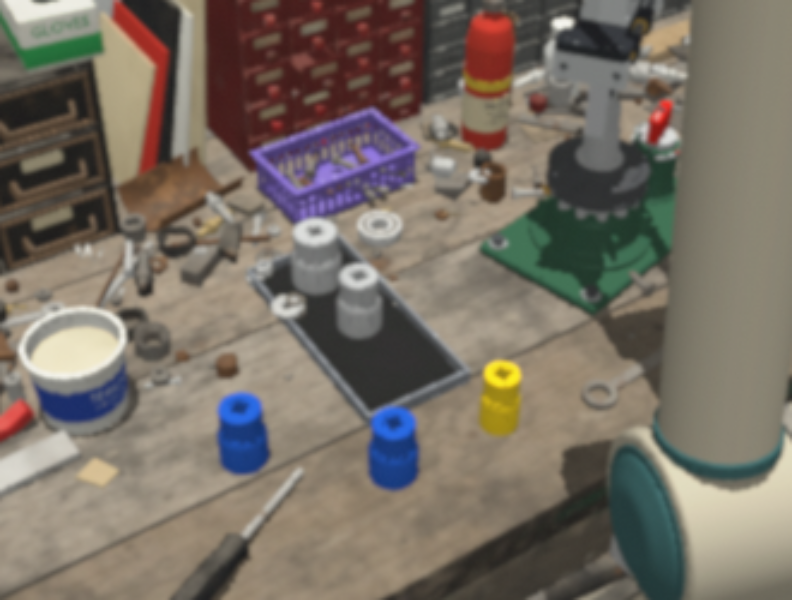

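The end picture shows the two other sockets standing in the tray, the third held on the nut, the knob turned, and everything else in place. Handing in.

```bash
python3 -c "
from h import *
r.close_job(); print(r.state()['t'])"
```

```text
the job is handed in; nothing more can be done
the job is handed in; nothing more can be done
```

The shaft is locked and the 24 mm socket is on the nut, fully down and still held by the gripper. I handed the job in at about 16.5 s.

- **Lock:** I turned the red knob clockwise to its stop. The bar moved 74.9° (1.307 rad) by camera. A later, noisier reading from the final view gave about 77°.
- **Choice of socket:** The wrist depth picture put the nut at 24 mm over flats. I therefore tried only socket_24, and it was the right one; socket_30 and socket_36 were never moved.
- **Fit:** The socket went straight down to the seated height and met 20 N of contact. In the turn test it resisted with about 0.6 N m while the tool turned 23°. Part of that turn was the fingers slipping on the socket.
- **Last checks:**
  - Its top was at 174 mm, against 175 mm expected.
  - It was centred on the shaft to within 1 mm.
  - Its top face measured about 1.4° off level, which may be camera error. The tool itself was within 0.5° of upright.
  - The push was about 5 N upward on the tool.
  - The other two sockets stood in the tray, and nothing else appeared moved in the scene picture.

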